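# Open the pop-lid canister for refilling

### The job

Open the square canister so that it can be refilled: push the knob of its lid in until the latch lets go and the knob springs up, then lift the lid out by the raised knob. Set the lid down, without dropping it, lying level with its knob up in the middle of the round cork trivet, and let go. Leave the round canisters, the mug, bowl, bottle and spice jar standing where they are.

Things in the scene. Friction and masses are not known exactly. Their poses are not given: they have to be found in the camera images.
- canister: square white ceramic canister, 100 x 100 mm, 140 high, walls 6 mm, fixed to the worktop. Origin at the centre of its underside, x and y along its sides, z up. An inward lip at the mouth leaves an opening 76 x 76 mm. Its lid is on at the start
- lid: the square canister's lid, about 270 g: white square plate 104 x 104 x 10 mm (too wide to grip) over a plug 72 x 72 x 22 mm that sits in the mouth with 2 mm play. Origin at the centre of the plug's underside, z up, x and y along its sides. Shut, the origin is 118 mm and the plate's upper face 150 mm above the canister's underside. A hidden bolt locks it until the knob springs up
- knob_top (a point): centre of the top face of the lid's round steel knob, a straight upright cylinder 52 mm dia in the middle of the lid. Latched, this point is 10 mm above the plate's upper face (160 mm above the canister's underside); sprung up, 38 mm above it
- knob (a joint): height of the knob from its latched position, m: 0 latched, negative pushed in, 0.028 sprung up. Its spring pushes up with 3.6 N at 0, 4.2 N fully in. The latch lets go 5 mm or more below latched; hard stop at -0.009. It rises as the pressing hand moves away, pulling up then carries the lid. It never latches again: pressed down (2 to 4 N), it comes back up
- trivet: round cork trivet, 150 dia x 10 mm thick, fixed flat on the worktop; origin at the centre of its underside
- round_a: one of two round white ceramic canisters, 100 dia x 140 high, with a flat steel button 52 dia on a round lid, top at 148. Not the one to open. Stands loose; origin at the centre of its underside
- round_b: the other round white ceramic canister, same as round_a; not the one to open
- mug: white ceramic mug, 80 dia x 90 high with a side handle, loose; origin at the centre of its underside
- bowl: grey-green ceramic bowl, 130 dia x 55 high, loose; origin at the centre of its underside
- oil_bottle: green glass bottle, 60 dia x 190 high, loose; origin at the centre of its underside
- spice_jar: clear jar, 52 dia x 85 high with a metal cap, loose; origin at the centre of its underside
Things that resemble listed ones, but are neither listed nor needed, are in the scene too. There is more than one size of the trivet; the one meant has the size given above. What is shaped like the lid but blue is not meant.

How it is judged:
On the way, in this order (a step that is already met when the one before it is completed fails the run):
1. the knob has been pushed in and has sprung up, with the lid still seated in the canister (value of joint knob above 0.022 m and distance between lid and canister below 0.123 m), for 0.2 s.
2. the lid is lifted clear of the canister, held by the fingers (z of lid in the frame of canister above 0.145 m and contact force between the fingers and lid above 0.5 N), for 0.1 s.
At the end, for the whole second after the job is handed in: The lid lies level (within 0.08 rad), knob up and sprung out (joint above 0.022), on the cork trivet (origin within 35 mm of the trivet's centre sideways and 5 to 15 mm above the trivet's underside), released and at rest; the canister stands open (horizontal distance between lid and trivet below 0.035 m and z of lid in the frame of trivet between 0.005 and 0.015 m and angle between lid's own z axis and vertical below 0.08 rad and z of knob_top in the frame of lid above 0.06 m and linear speed of lid below 0.02 m/s and value of joint knob above 0.022 m); the robot touches nothing.
It fails at once if the lid is dropped: falls faster than 0.4 m/s while the fingers do not touch it (contact force between the fingers and lid below 0.05 N and linear speed of lid above 0.4 m/s).
It fails at once if a round canister, the mug, bowl, bottle or spice jar is moved more than 30 mm or tipped more than 0.5 rad (distance of any of round_a, round_b, mug, bowl, oil_bottle, spice_jar from where it was at the start of the episode above 0.03 m or angle between any of round_a, round_b, mug, bowl, oil_bottle, spice_jar's own z axis and vertical above 0.5 rad).
It also fails if it takes over 54 s, if anything falls off the work surface, if the arm or the gripper's body presses on something with over 40 N, if the wrist force passes 120 N, or if a joint passes its speed limit or range.

### The arm

A 6-joint arm with a two-finger parallel gripper is mounted at the origin on the work surface. World frame = base frame: x ahead of the robot, y to its left, z up, the work surface at z = 0. Lengths are in m, angles in rad, forces in N, time in s.
With the tool pointing down it reaches from about 0.325 to 0.9 m from the base axis. Payload 6.1 kg.
Tool frame: the origin (TCP) lies on the centre line of the jaws, within the pads' length; the fingertips stand 14 mm ahead of it and the grasp point (between the pads) lies 5 mm behind it; z points along the fingers, y is the line along which they close (so a half turn about z gives the same grasp; the last joint's range is limited). The gripper opens to 87 mm and grips with 3 to 60 N. Pads are 19 mm wide; open, the fingers measure 117 mm over their backs; the gripper's body (75 mm by 190 mm) begins 51 mm behind the grasp point.
Start: joints at [1.223, 0.22, 1.526, -0, 1.395, -0.126], TCP at [0.137, 0.61, 0.237] pointing down, gripper open.
Joint ranges: [-2.98, 2.98], [-0.91, 2.08], [0.09, 2.57], [-1.24, 4.39], [0.2, 2.65], [-2.68, 2.68]. Speed limits (rad/s): [2.57, 2.57, 3.01, 3.14, 3.14, 3.14].

### API

Orientations are given as a rotation vector (axis times angle).
In Python, from workcell import observe, capture, finish_job gives the robot as it stands.
- The arm moves only by the tool step_arm, never from a script. Its argument "plan" is one flat list of numbers, 7 for each row, row after row: the turn, a rotation vector about the tool's x, y, z in rad, then the shift along the tool's x, y, z in m, then the finger opening in m, from 0 to 0.087. A call has exactly 10 rows; each row is the pose to reach, as a shift and turn from the pose commanded when the call began, along the tool's axes at that moment; what a row does not reach only later rows make up. A row lasts 1/10 s, in which the tool goes at most 50 mm and 8.59 degrees, less where a joint would pass 70% of its speed; a pose out of reach is approached as far as the arm can. A call with a gripper value outside its range is refused whole. The fingers move at their own pace and stop on an object; the grip force is fixed at half the most. Time passes only in rows, so rows that repeat a pose let the fingers close, or fill a call up. It gives the time, the measured TCP pose, the force, the opening and the grip force at its end, in the units of the state.
- observe(): the state, without advancing time (a new reading comes with each control period).
- capture(name): name is "scene" or "top" or "wrist"; returns a dict with "image" (400x640x3 uint8, blue, green, red), "depth" (400x640 float32, m along the optical axis (not along the pixel's ray), 0 where there is no reading), "K" (3x3 intrinsics, pixels), "k1" (the pictures are not rectified: a ray, as slopes to the right and down, at radius r is drawn at 1 + k1 r^2 times it, then the intrinsics apply), "extrinsics" (4x4, takes a point from world to camera coordinates). Camera axes: x right, y up, looking along -z (the intrinsics and any distortion apply to the point x, -y, -z); pixel columns grow to the right and rows downward; lengths in m; the calibration is good to about 2 mm. A picture is of the moment at which its call begins.
- finish_job(): hands the job in; it is judged then, once.
The state is a dict: "t": time; "qpos": joint angles; "qvel": joint speeds; "joint_efforts": joint torques, N m; "ee_pos": TCP position; "tcp_rot": TCP orientation; "wrist_force": force on the tool from outside, world axes, zero at the start; "ft_torque": the same for the moment, N m; "grip_width": finger opening in m; "finger_force": force on a finger pad.
Only numpy, scipy, OpenCV 4.12 (cv2) and the standard library are available. Lean on these libraries where they do the work, as an engineer would, in place of code of your own. Each camera call takes 0.05 s, during which the arm holds its last target. There are 200 camera calls.

## Working session

There is one attempt and no reset: what is moved stays moved. The work goes in short steps, Python scripts to look and compute and a tool call to move; the robot and the scene stay as the last step left them, time stands still between calls to the robot, and variables do not carry over. Pictures are saved under pics/ and viewed, at most 10 in all, crops included, and the job is handed in when it is done.

Besides the shell and the picture viewer there is one more tool, called after "Emit:" by a JSON object that holds its "method" and its "body", one argument or row to a line. step_arm: Moves the arm, as the interface text tells. Its arguments: {"type":"object","properties":{"plan":{"type":"array","items":{"type":"number"}}},"required":["plan"]}

```bash
mkdir -p pics
cat > h.py <<'E'
import numpy as np, cv2
from workcell import observe, capture, finish_job
def cloud(c):
    K=c["K"];h,w=c["depth"].shape
    u,v=np.meshgrid(np.arange(w),np.arange(h))
    x=(u-K[0,2])/K[0,0];y=(v-K[1,2])/K[1,1];a,b=x.copy(),y.copy()
    for _ in range(8):
        s=1+c["k1"]*(a*a+b*b);a,b=x/s,y/s
    d=c["depth"];E=np.linalg.inv(c["extrinsics"])
    P=np.stack([a*d,-b*d,-d],-1)@E[:3,:3].T+E[:3,3]
    P[d==0]=np.nan
    return P
E
python3 - <<'E'
from h import *
for n in("scene","top"):
    c=capture(n);cv2.imwrite(f"pics/{n}0.png",c["image"]);np.savez(f"{n}0.npz",**c)
    print(n,c["K"][0,0],c["k1"],np.linalg.inv(c["extrinsics"])[:3,3])
o=observe();print(o)
E
```

```text
scene 481.0527303657044 -0.08338939043714164 [ 1.26794856 -0.59026608  1.09921501]
top 470.06986413791134 0.029365673838561618 [0.4793284  0.02119308 1.36898703]
{'t': 0.1, 'qpos': array([ 1.22288303e+00,  2.21150483e-01,  1.52748802e+00, -1.66673801e-05,
        1.39471215e+00, -1.26107622e-01]), 'qvel': array([ 7.98104998e-04, -3.82212247e-03, -2.44915563e-03, -2.94709245e-04,
        2.16091767e-04, -5.43971017e-05]), 'joint_efforts': array([ 1.83830787e-03, -4.95949638e+01, -3.88521230e+01,  7.02388608e-02,
        5.14700089e-02, -5.39510802e-05]), 'ee_pos': array([0.13732442, 0.60917847, 0.23554924]), 'tcp_rot': array([-3.47649142e-01, -3.12189751e+00,  2.68996269e-03]), 'wrist_force': array([-0.78199472, -0.30673997,  0.68804993]), 'ft_torque': array([-0.02137882,  0.01619695,  0.01407702]), 'finger_force': 0.0, 'grip_width': 0.08656291931410634}
```

View pics/scene0.png

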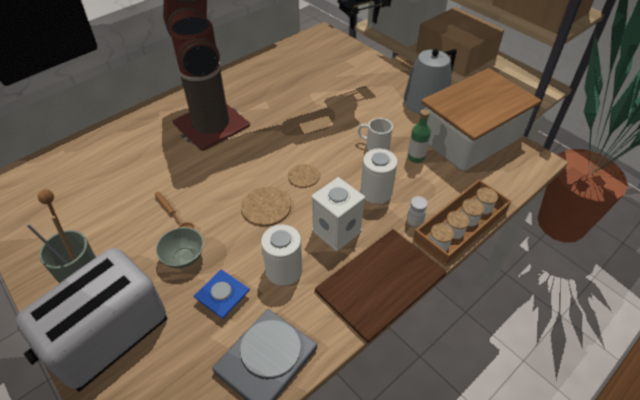

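View pics/top0.png

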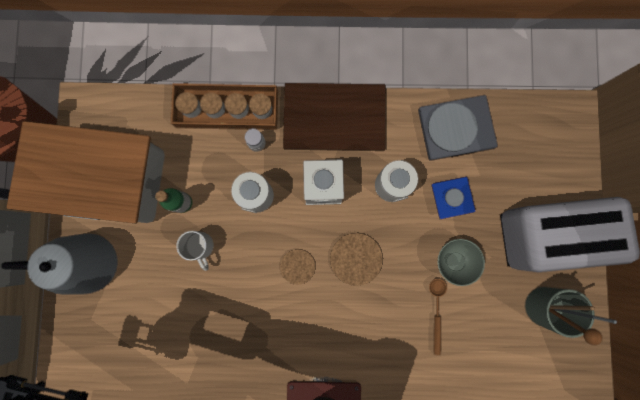

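Top view: the square canister's lid is at about (324,182) with its knob at (323,179). The large trivet is at (355,259), with a small decoy at (297,266). The round canisters are at (252,192) and (398,180).

Run:
```python
from h import *
c=dict(np.load("top0.npz"));P=cloud(c);im=c["image"]
hsv=cv2.cvtColor(im,cv2.COLOR_BGR2HSV)
for n,(u,v) in dict(lid=(310,170),knob=(323,179),triv=(355,259),small=(297,266),ra=(252,192),rb=(398,180),bowl=(461,262),mug=(195,246)).items():
    print(n,P[v,u].round(4), hsv[v,u])
def fit(mask,seed):
    n,l=cv2.connectedComponents(mask.astype(np.uint8));return l==l[seed[1],seed[0]]
z=P[...,2]
m=fit((z>.14)&(z<.156),(310,170));q=P[m];print("lid plate",q.mean(0),np.ptp(q,0))
r=cv2.minAreaRect(q[:,:2].astype(np.float32)*1000);print(r)
k=(z>.156)&(z<.17);k=fit(k,(323,179));q=P[k];print("knob",(q.min(0)+q.max(0))/2,np.ptp(q,0),np.median(q[:,2]))
m=fit((z>.006)&(z<.014),(355,259));q=P[m];print("triv",cv2.minEnclosingCircle(q[:,:2].astype(np.float32)*1000),np.median(q[:,2]))
for s in((252,192),(398,180)):
    q=P[fit((z>.125)&(z<.16),s)];print("round",cv2.minEnclosingCircle(q[:,:2].astype(np.float32)*1000))
from scipy.spatial.transform import Rotation as R
print(R.from_rotvec(observe()["tcp_rot"]).as_matrix().round(3))
```

```text
Still running in the background as job /tmp/bash_jobs.1000/9e52429c1dac (pid 483). You'll get a notice when it ends.
```

```bash
cd /tmp/bash_jobs.1000/9e52429c1dac; cat stdout stderr; kill -- -$(cat pid)
timeout 40 python3 -u - <<'E'
from h import *
c=dict(np.load("top0.npz"));P=cloud(c)
z=np.nan_to_num(P[...,2])
for n,(u,v) in dict(lid=(310,170),knob=(323,179),triv=(355,259)).items(): print(n,P[v,u].round(4))
def fit(mask,s):
    n,l=cv2.connectedComponents(mask.astype(np.uint8));return P[l==l[s[1],s[0]]] if mask[s[1],s[0]] else np.zeros((1,3))
def ext(n,q): print(n,len(q),((q.min(0)+q.max(0))/2).round(4),np.ptp(q,0).round(4),np.median(q[:,2]).round(4))
q=fit((z>.144)&(z<.175),(310,170));ext("lid",q)
if len(q)<9000: print(cv2.minAreaRect((q[:,:2]*1000).astype(np.float32)))
ext("knob",fit((z>.156)&(z<.175),(323,179)))
ext("triv",fit((z>.006)&(z<.014),(355,259)))
for s in((252,192),(398,180)): ext("round",fit((z>.12)&(z<.165),s))
from scipy.spatial.transform import Rotation as R
print(R.from_rotvec(observe()["tcp_rot"]).as_matrix().round(3))
E
```

```text
lid [0.6752 0.0477 0.1516]
knob [0.6503 0.0134 0.1631]
triv [ 0.4425 -0.082   0.0187]
lid 1547 [0.6512 0.0135 0.1557] [0.1052 0.106  0.0221] 0.1521
((650.970703125, 12.581172943115234), (104.67334747314453, 103.68846130371094), 2.636683702468872)
knob 328 [0.65   0.0133 0.1614] [0.0603 0.052  0.0107] 0.1606
triv 1 [0. 0. 0.] [0. 0. 0.] 0.0
round 1111 [0.6209 0.2047 0.138 ] [0.0971 0.0959 0.0356] 0.1423
round 1110 [ 0.6574 -0.1868  0.1386] [0.0953 0.0961 0.0369] 0.142
[[-0.976  0.22  -0.001]
 [ 0.22   0.976 -0.002]
 [ 0.    -0.002 -1.   ]]
```

```bash
timeout 40 python3 -u - <<'E'
from h import *
c=dict(np.load("top0.npz"));P=cloud(c);im=c["image"]
z=np.nan_to_num(P[...,2]);print("table z",np.median(z[300:330,480:520]),np.median(z[250:268,347:363]))
hsv=cv2.cvtColor(im,cv2.COLOR_BGR2HSV);print(hsv[259,355],hsv[300,360],hsv[230,330],hsv[259,345])
g=cv2.GaussianBlur(cv2.cvtColor(im,cv2.COLOR_BGR2GRAY),(3,3),0)
o=cv2.HoughCircles(g,cv2.HOUGH_GRADIENT,1,30,param1=60,param2=15,minRadius=14,maxRadius=32)[0]
for u,v,r in o:
    if 270<u<400 and 225<v<300: print(u,v,r,P[int(v),int(u)].round(4))
E
```

```text
table z 0.0005880576904135904 0.010993098505551524
[ 15 116 132] [ 15 106 139] [ 15 108 132] [ 15 117 129]
355.5 258.5 27.7 [ 0.4451 -0.0828  0.0085]
297.5 267.5 19.6 [0.4168 0.083  0.0061]
```

Emit:
{"method": "step_arm", "body": {
  "plan": [0, 0, 0, 0, 0, 0, 0, 0, 0, 0, 0, 0, -0.02, 0, 0, 0, 0, 0, 0, -0.04, 0, 0, 0, 0, 0, 0, -0.06, 0, 0, 0, 0, 0, 0, -0.08, 0, 0, 0, 0, 0, 0, -0.1, 0, 0, 0, 0, 0, 0, -0.1, 0, 0, 0, 0, 0, 0, -0.1, 0, 0, 0, 0, 0, 0, -0.1, 0, 0, 0, 0, 0, 0, -0.1, 0]
}}

```text
t: 1.1
ee_pos: [0.1373, 0.6091, 0.3347]
tcp_rot: [-0.348, -3.122, 0.004]
wrist_force: [0.2, -0.6, -0.8]
grip_width: 0.0151
finger_force: 0.0
```

Emit:
{"method": "step_arm", "body": {
  "plan": [0, 0, 0, -0.035, -0.026, 0, 0, 0, 0, 0, -0.07, -0.052, 0, 0, 0, 0, 0, -0.105, -0.078, 0, 0, 0, 0, 0, -0.14, -0.104, 0, 0, 0, 0, 0, -0.175, -0.13, 0, 0, 0, 0, 0, -0.21, -0.156, 0, 0, 0, 0, 0, -0.245, -0.182, 0, 0, 0, 0, 0, -0.28, -0.208, 0, 0, 0, 0, 0, -0.315, -0.234, 0, 0, 0, 0, 0, -0.35, -0.26, 0, 0]
}}

```text
t: 2.1
ee_pos: [0.4223, 0.2774, 0.3358]
tcp_rot: [-0.348, -3.122, 0.001]
wrist_force: [0.9, 0.5, -0.1]
grip_width: 0.0005
finger_force: 0.0
```

Emit:
{"method": "step_arm", "body": {
  "plan": [0, 0, 0, -0.035, -0.026, 0, 0, 0, 0, 0, -0.07, -0.052, 0, 0, 0, 0, 0, -0.105, -0.078, 0, 0, 0, 0, 0, -0.14, -0.104, 0, 0, 0, 0, 0, -0.175, -0.13, 0, 0, 0, 0, 0, -0.21, -0.156, 0, 0, 0, 0, 0, -0.245, -0.182, 0, 0, 0, 0, 0, -0.27, -0.2, 0, 0, 0, 0, 0, -0.283, -0.209, 0.03, 0, 0, 0, 0, -0.283, -0.209, 0.05, 0]
}}

```text
t: 3.1
ee_pos: [0.6524, 0.0105, 0.2836]
tcp_rot: [-0.352, -3.12, 0.001]
wrist_force: [-0.3, 0.8, -0.8]
grip_width: 0.0006
finger_force: 0.0
```

```bash
timeout 40 python3 -u - <<'E'
from h import *
o=observe();print(o["ee_pos"],o["tcp_rot"],o["grip_width"])
c=capture("wrist");P=cloud(c);cv2.imwrite("pics/w1.png",c["image"])
z=np.nan_to_num(P[...,2])
n,l,s,ce=cv2.connectedComponentsWithStats(((z>.157)&(z<.168)).astype(np.uint8))
for i in range(1,n):
    if s[i,4]>300: q=P[l==i];print(ce[i],s[i,4],q.mean(0).round(4),((q.min(0)+q.max(0))/2).round(4),np.ptp(q,0).round(4))
m=(z>.142)&(z<.157);q=P[m];print(len(q),q.min(0),q.max(0))
E
```

```text
[0.65238871 0.01047829 0.28358576] [-3.51820073e-01 -3.11977378e+00  9.05477437e-04] 0.0005676925161679141
[316.96687451 192.16289945] 2566 [0.6503 0.0115 0.159 ] [0.6509 0.0114 0.1592] [0.0511 0.0508 0.0044]
13083 [ 0.59593465 -0.2143491   0.14203646] [0.69909079 0.23054464 0.15699918]
```

Emit:
{"method": "step_arm", "body": {
  "plan": [0, 0, 0, 0.002, 0.001, 0.03, 0, 0, 0, 0, 0.002, 0.001, 0.06, 0, 0, 0, 0, 0.002, 0.001, 0.085, 0, 0, 0, 0, 0.002, 0.001, 0.1, 0, 0, 0, 0, 0.002, 0.001, 0.105, 0, 0, 0, 0, 0.002, 0.001, 0.109, 0, 0, 0, 0, 0.002, 0.001, 0.112, 0, 0, 0, 0, 0.002, 0.001, 0.115, 0, 0, 0, 0, 0.002, 0.001, 0.117, 0, 0, 0, 0, 0.002, 0.001, 0.117, 0]
}}

```text
t: 4.15
ee_pos: [0.651, 0.0143, 0.1708]
tcp_rot: [0.347, 3.12, 0.0]
wrist_force: [1.2, 0.5, 4.2]
grip_width: 0.0003
finger_force: 1.9
```

Emit:
{"method": "step_arm", "body": {
  "plan": [0, 0, 0, 0, 0, 0.001, 0, 0, 0, 0, 0, 0, 0.002, 0, 0, 0, 0, 0, 0, 0.003, 0, 0, 0, 0, 0, 0, 0.004, 0, 0, 0, 0, 0, 0, 0.004, 0, 0, 0, 0, 0, 0, 0.004, 0, 0, 0, 0, 0, 0, 0.004, 0, 0, 0, 0, 0, 0, 0.004, 0, 0, 0, 0, 0, 0, 0.004, 0, 0, 0, 0, 0, 0, 0.004, 0]
}}

```text
t: 5.15
ee_pos: [0.6501, 0.0143, 0.1656]
tcp_rot: [0.348, 3.122, -0.0]
wrist_force: [2.9, -0.3, 3.1]
grip_width: 0.0006
finger_force: 1.8
```

Emit:
{"method": "step_arm", "body": {
  "plan": [0, 0, 0, 0, 0, -0.004, 0, 0, 0, 0, 0, 0, -0.01, 0, 0, 0, 0, 0, 0, -0.016, 0, 0, 0, 0, 0, 0, -0.022, 0, 0, 0, 0, 0, 0, -0.03, 0, 0, 0, 0, 0, 0, -0.045, 0.0, 0, 0, 0, 0, 0, -0.065, 0.08, 0, 0, 0, 0, 0, -0.09, 0.085, 0, 0, 0, 0, 0, -0.11, 0.085, 0, 0, 0, 0, 0, -0.11, 0.085]
}}

```text
t: 6.15
ee_pos: [0.6515, 0.0143, 0.28]
tcp_rot: [0.347, 3.117, 0.0]
wrist_force: [0.2, 0.4, 0.5]
grip_width: 0.0246
finger_force: 0.0
```

```bash
timeout 40 python3 -u - <<'E'
from h import *
o=observe();print(o["ee_pos"],o["tcp_rot"],o["grip_width"],o["wrist_force"])
c=capture("wrist");P=cloud(c);cv2.imwrite("pics/w2.png",c["image"])
z=np.nan_to_num(P[...,2])
n,l,s,ce=cv2.connectedComponentsWithStats(((z>.157)&(z<.2)).astype(np.uint8))
for i in range(1,n):
    if s[i,4]>300: q=P[l==i];q=q[q[:,2]>np.median(q[:,2])-.004];print(ce[i],s[i,4],q.mean(0).round(4),((q.min(0)+q.max(0))/2).round(4),np.ptp(q,0).round(4))
E
```

```text
[0.65145201 0.01427778 0.27996641] [3.46928548e-01 3.11661627e+00 1.64336107e-04] 0.024559394305529406 [0.16714902 0.41126082 0.50420074]
[312.34961875 200.11522169] 3541 [0.6497 0.0116 0.1869] [0.6506 0.0112 0.1861] [0.0514 0.0514 0.0065]
```

Emit:
{"method": "step_arm", "body": {
  "plan": [0, 0, 0, 0, -0.003, 0, 0.085, 0, 0, 0, 0, -0.003, 0, 0.085, 0, 0, 0, 0, -0.003, 0, 0.085, 0, 0, 0, 0, -0.003, 0, 0.085, 0, 0, 0, 0, -0.003, 0.02, 0.085, 0, 0, 0, 0, -0.003, 0.04, 0.085, 0, 0, 0, 0, -0.003, 0.06, 0.085, 0, 0, 0, 0, -0.003, 0.08, 0.085, 0, 0, 0, 0, -0.003, 0.095, 0.085, 0, 0, 0, 0, -0.003, 0.095, 0.085]
}}

```text
t: 7.2
ee_pos: [0.6476, 0.0116, 0.1773]
tcp_rot: [-0.347, -3.117, 0.0]
wrist_force: [-0.2, -0.2, -0.1]
grip_width: 0.085
finger_force: 0.0
```

Emit:
{"method": "step_arm", "body": {
  "plan": [0, 0, 0, -0.002, 0, 0.004, 0.085, 0, 0, 0, -0.002, 0, 0.006, 0.085, 0, 0, 0, -0.002, 0, 0.006, 0.06, 0, 0, 0, -0.002, 0, 0.006, 0.04, 0, 0, 0, -0.002, 0, 0.006, 0.04, 0, 0, 0, -0.002, 0, 0.006, 0.04, 0, 0, 0, -0.002, 0, 0.006, 0.04, 0, 0, 0, -0.002, 0, 0.006, 0.04, 0, 0, 0, -0.002, 0, 0.006, 0.04, 0, 0, 0, -0.002, 0, 0.006, 0.04]
}}

```text
t: 8.2
ee_pos: [0.6515, 0.011, 0.1747]
tcp_rot: [0.348, 3.122, -0.0]
wrist_force: [-0.5, -0.1, 1.3]
grip_width: 0.0515
finger_force: 30.0
```

Emit:
{"method": "step_arm", "body": {
  "plan": [0, 0, 0, 0, 0, -0.004, 0.04, 0, 0, 0, 0, 0, -0.01, 0.04, 0, 0, 0, 0, 0, -0.02, 0.04, 0, 0, 0, 0, 0, -0.03, 0.04, 0, 0, 0, 0, 0, -0.04, 0.04, 0, 0, 0, 0, 0, -0.05, 0.04, 0, 0, 0, 0, 0, -0.06, 0.04, 0, 0, 0, 0, 0, -0.07, 0.04, 0, 0, 0, 0, 0, -0.08, 0.04, 0, 0, 0, 0, 0, -0.08, 0.04]
}}

```text
t: 9.2
ee_pos: [0.6524, 0.0109, 0.257]
tcp_rot: [0.347, 3.119, 0.0]
wrist_force: [1.2, -0.1, -2.6]
grip_width: 0.051
finger_force: 30.0
```

```bash
timeout 40 python3 -u - <<'E'
from h import *
o=observe();print(o["ee_pos"],o["tcp_rot"],o["grip_width"],o["wrist_force"])
c=capture("scene");P=cloud(c);cv2.imwrite("pics/s2.png",cv2.resize(c["image"][100:350,180:480],None,fx=2,fy=2))
E
```

```text
[0.65236925 0.01089042 0.25697113] [3.47230535e-01 3.11883607e+00 2.91322957e-05] 0.05103088869570525 [ 1.16104984 -0.051326   -2.63115533]
```

View pics/s2.png

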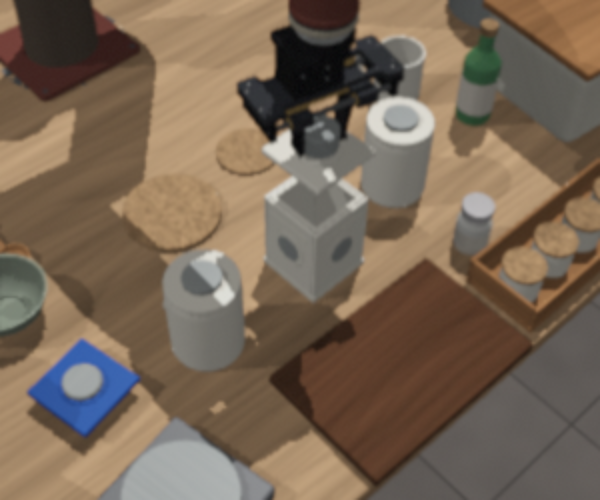

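The lid hangs level from the fingers above the open square canister, with its plate at about (320,155) in the crop. The big trivet at (172,212) is free.

Emit:
{"method": "step_arm", "body": {
  "plan": [0, 0, 0, 0.009, -0.007, 0, 0.04, 0, 0, 0, 0.027, -0.021, 0, 0.04, 0, 0, 0, 0.05, -0.038, 0, 0.04, 0, 0, 0, 0.077, -0.058, 0, 0.04, 0, 0, 0, 0.104, -0.079, 0, 0.04, 0, 0, 0, 0.131, -0.099, 0, 0.04, 0, 0, 0, 0.155, -0.117, 0, 0.04, 0, 0, 0, 0.171, -0.129, 0, 0.04, 0, 0, 0, 0.179, -0.135, 0, 0.04, 0, 0, 0, 0.181, -0.137, 0, 0.04]
}}

```text
t: 10.25
ee_pos: [0.4436, -0.0831, 0.2542]
tcp_rot: [-0.349, -3.122, -0.0]
wrist_force: [0.5, 0.6, -2.5]
grip_width: 0.0513
finger_force: 30.0
```

Emit:
{"method": "step_arm", "body": {
  "plan": [0, 0, 0, 0, 0, 0.01, 0.04, 0, 0, 0, 0, 0, 0.03, 0.04, 0, 0, 0, 0, 0, 0.05, 0.04, 0, 0, 0, 0, 0, 0.07, 0.04, 0, 0, 0, 0, 0, 0.09, 0.04, 0, 0, 0, 0, 0, 0.11, 0.04, 0, 0, 0, 0, 0, 0.125, 0.04, 0, 0, 0, 0, 0, 0.135, 0.04, 0, 0, 0, 0, 0, 0.14, 0.04, 0, 0, 0, 0, 0, 0.14, 0.04]
}}

```text
t: 11.25
ee_pos: [0.4445, -0.0826, 0.1138]
tcp_rot: [-0.347, -3.121, -0.001]
wrist_force: [-0.5, -0.4, -2.6]
grip_width: 0.0514
finger_force: 30.0
```

```bash
timeout 40 python3 -u - <<'E'
from h import *
o=observe();print(o["ee_pos"],o["tcp_rot"],o["grip_width"],o["wrist_force"])
c=capture("scene");P=cloud(c);cv2.imwrite("pics/s3.png",cv2.resize(c["image"][100:300,180:420],None,fx=2.5,fy=2.5))
for w in ("scene","wrist"):
    d=c if w=="scene" else capture(w);Q=cloud(d)
    z=np.nan_to_num(Q[...,2]);m=(z>.045)&(z<.13)&(abs(Q[...,0]-.445)<.09)&(abs(Q[...,1]+.083)<.09)&(d["image"].min(2)>110)
    q=Q[m];print(w,len(q))
    if len(q)>50:
        print(np.median(q,0))
        pl=q[abs(q[:,2]-np.median(q[:,2]))<.008]
        A=np.linalg.lstsq(np.c_[pl[:,:2]-[.445,-.083],np.ones(len(pl))],pl[:,2],rcond=None)[0];print("tilt,z",A)
E
```

```text
[ 0.44448954 -0.08255714  0.11378068] [-3.47025959e-01 -3.12102106e+00 -5.97506596e-04] 0.051373058741373906 [-0.48018104 -0.43125872 -2.59836253]
scene 394
[ 0.45366493 -0.11442774  0.09095976]
tilt,z [-0.00531215  0.00366877  0.09077275]
wrist 16778
[ 0.41659747 -0.07920365  0.08905833]
tilt,z [0.01042752 0.00025384 0.08929893]
```

View pics/s3.png

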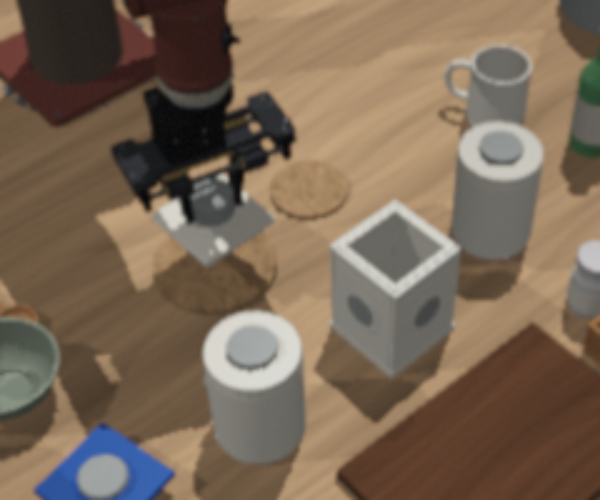

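The lid is level above the trivet, with its plate at (212,225) in the crop and the trivet at (215,268). The plug underside is at about 0.057, so there is 47 mm to go down.

Emit:
{"method": "step_arm", "body": {
  "plan": [0, 0, 0, 0, 0, 0.01, 0.04, 0, 0, 0, 0, 0, 0.02, 0.04, 0, 0, 0, 0, 0, 0.03, 0.04, 0, 0, 0, 0, 0, 0.037, 0.04, 0, 0, 0, 0, 0, 0.041, 0.04, 0, 0, 0, 0, 0, 0.043, 0.04, 0, 0, 0, 0, 0, 0.044, 0.04, 0, 0, 0, 0, 0, 0.045, 0.04, 0, 0, 0, 0, 0, 0.045, 0.04, 0, 0, 0, 0, 0, 0.045, 0.04]
}}

```text
t: 12.35
ee_pos: [0.4449, -0.0829, 0.0698]
tcp_rot: [0.348, 3.122, -0.0]
wrist_force: [0.1, 0.1, -2.1]
grip_width: 0.0515
finger_force: 30.0
```

Emit:
{"method": "step_arm", "body": {
  "plan": [0, 0, 0, 0, 0, 0.001, 0.04, 0, 0, 0, 0, 0, 0.001, 0.04, 0, 0, 0, 0, 0, 0.002, 0.04, 0, 0, 0, 0, 0, 0.002, 0.04, 0, 0, 0, 0, 0, 0.003, 0.04, 0, 0, 0, 0, 0, 0.003, 0.04, 0, 0, 0, 0, 0, 0.003, 0.04, 0, 0, 0, 0, 0, 0.003, 0.04, 0, 0, 0, 0, 0, 0.003, 0.04, 0, 0, 0, 0, 0, 0.003, 0.04]
}}

```text
t: 13.35
ee_pos: [0.4448, -0.0829, 0.0667]
tcp_rot: [0.348, 3.122, -0.0]
wrist_force: [-1.1, 0.4, -0.1]
grip_width: 0.0513
finger_force: 30.0
```

Emit:
{"method": "step_arm", "body": {
  "plan": [0, 0, 0, 0, 0, 0.001, 0.04, 0, 0, 0, 0, 0, 0.001, 0.04, 0, 0, 0, 0, 0, 0.001, 0.04, 0, 0, 0, 0, 0, 0.001, 0.06, 0, 0, 0, 0, 0, 0.001, 0.07, 0, 0, 0, 0, 0, 0.001, 0.08, 0, 0, 0, 0, 0, 0.001, 0.085, 0, 0, 0, 0, 0, 0.001, 0.085, 0, 0, 0, 0, 0, 0.001, 0.085, 0, 0, 0, 0, 0, 0.001, 0.085]
}}

```text
t: 14.35
ee_pos: [0.4447, -0.0829, 0.0655]
tcp_rot: [0.348, 3.122, -0.0]
wrist_force: [0.3, -0.1, -0.8]
grip_width: 0.0845
finger_force: 0.0
```

Emit:
{"method": "step_arm", "body": {
  "plan": [0, 0, 0, 0, 0, -0.005, 0.085, 0, 0, 0, 0, 0, -0.02, 0.085, 0, 0, 0, 0, 0, -0.04, 0.085, 0, 0, 0, 0, 0, -0.06, 0.085, 0, 0, 0, 0, 0, -0.09, 0.085, 0, 0, 0, 0, 0, -0.12, 0.085, 0, 0, 0, 0, 0, -0.15, 0.085, 0, 0, 0, 0, 0, -0.17, 0.085, 0, 0, 0, 0, 0, -0.17, 0.085, 0, 0, 0, 0, 0, -0.17, 0.085]
}}

```text
t: 15.35
ee_pos: [0.4447, -0.0829, 0.2357]
tcp_rot: [0.348, 3.121, -0.0]
wrist_force: [0.2, -0.6, -0.0]
grip_width: 0.0851
finger_force: 0.0
```

```bash
timeout 40 python3 -u - <<'E'
from h import *
o=observe();print(o["t"],o["ee_pos"],o["grip_width"],o["wrist_force"])
d=capture("wrist");cv2.imwrite("pics/w3.png",d["image"]);Q=cloud(d)
z=np.nan_to_num(Q[...,2])
for a,b in((.03,.055),(.066,.095)):
    q=Q[(z>a)&(z<b)&(abs(Q[...,0]-.445)<.09)&(abs(Q[...,1]+.083)<.09)]
    A=np.linalg.lstsq(np.c_[q[:,:2]-[.445,-.083],np.ones(len(q))],q[:,2],rcond=None)[0]
    print(len(q),np.median(q,0).round(4),((q.min(0)+q.max(0))/2).round(4),A.round(4))
E
```

```text
15.35 [ 0.44472578 -0.08287647  0.23565123] 0.08505816932055565 [ 0.15280933 -0.55636763 -0.04233075]
6653 [ 0.4308 -0.0789  0.041 ] [ 0.4439 -0.0826  0.0441] [-0.0011  0.0006  0.0411]
2186 [ 0.4424 -0.0823  0.0789] [ 0.444  -0.0826  0.0737] [ 0.0263 -0.0068  0.0788]
```

View pics/w3.png

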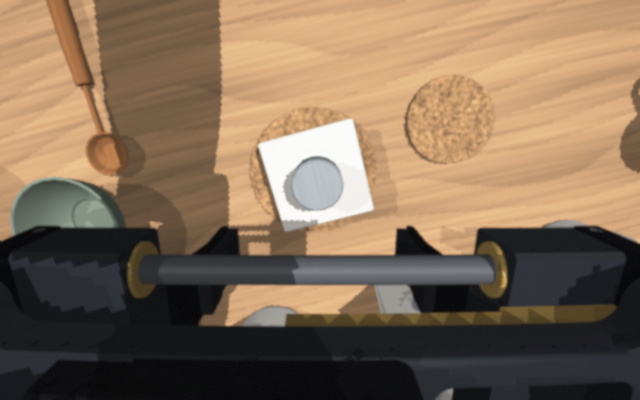

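The lid lies level on the big trivet, with its plate centre at about (315,175) and the knob up at about (317,184). The plate is at z 0.041 and the knob top at 0.079, and the gripper is clear.

```bash
timeout 60 python3 -c "from workcell import finish_job;print(finish_job())"
```

```text
the job is handed in; nothing more can be done
None
```

The canister is open and its lid lies level, knob up, at the middle of the 150 mm trivet (within about 2 mm by the wrist camera); I handed the job in at about 15 s, but no verdict was returned.

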